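# Rest the rolling pin level in its V-notched stand

## Task

The rolling pin has dried on the sloping steel rack. Lift it off and rest it in the dark wooden stand with one blue handle in each V notch, so that it lies level and still. Lower it gently and keep hold of it until it lies level with both handles down in the notches, do not let it fall in, and leave the steel bowl, the jar and the white dish where they are.

Things in the scene. Friction and masses are not known exactly. Their poses are not given: they have to be found in the camera images.
- pin: Rolling pin, about 0.25 kg: wooden barrel 40 mm in diameter, 150 mm long, with a blue handle 20 mm in diameter and 60 mm long at each end (270 mm overall, ends alike). Origin at its centre, on its axis; its y axis runs along the pin. At the start it lies on the rack at 35 degrees to the table, +y end high, the middle of its barrel free for the fingers.
- rack: Steel drying rack, fixed: base 90 x 250 x 8 mm (x, y, z), two posts with 14 mm thick 90-degree V saddles under the pin's handles, sloping up at 35 degrees towards +y. Origin under the base's centre; the pin's centre lies 128 mm above it, the saddles 82 mm (low) and 110 mm (high) from there along the slope. The barrel's lower end leans on the low saddle.
- stand: Dark wooden stand, fixed: base 90 x 250 x 14 mm (x, y, z) and two uprights 14 mm thick at y = -92 and +92 mm, each with a 90-degree V notch open upward, 51 mm wide at the mouth (x), its tips 96 mm above the table. The notches run along y. Between the uprights it is open down to the base. Origin at the centre of the base's underside.
- stand_seat (a point): Where the pin's origin lies when the pin rests home in the stand: 85 mm above the table over the stand's origin, midway between the notches; axes as the stand's (y along the notches, z up). The barrel has 10 mm of play each way along y between the uprights.
- bowl: Stainless steel mixing bowl, 160 mm across the rim, 75 mm high, loose. Origin at the centre of its underside.
- jar: Amber jar with a red cap, 60 mm in diameter, 100 mm high, loose. Origin at the centre of its underside.
- dish: Small white dish, 90 mm across, 40 mm high, loose. Origin at the centre of its underside.

How it is judged:
By the outcome, as a careful person would: the job done as asked, in the order asked, and still so for the second after the job is handed in, with the robot touching nothing.
It also fails if it takes over 43 s, if anything falls off the work surface, if the arm or the gripper's body presses on something with over 40 N, if the wrist force passes 120 N, or if a joint passes its speed limit or range.

## Robot

A 6-joint arm with a two-finger parallel gripper is mounted at the origin on the work surface. World frame = base frame: x ahead of the robot, y to its left, z up, the work surface at z = 0. Lengths are in m, angles in rad, forces in N, time in s.
With the tool pointing down it reaches from about 0.35 to 0.85 m from the base axis. Payload 8.1 kg.
Tool frame: the origin (TCP) lies at the centre of the arm's flange, where the gripper is bolted on; the fingertips stand 186 mm ahead of it and the grasp point (between the pads) lies 167 mm ahead of it; z points along the fingers, y is the direction in which the jaws open and shut (so a half turn about z gives the same grasp; the last joint's range is limited). The gripper opens to 93 mm and grips with 3 to 60 N. Pads are 15 mm wide; open, the fingers measure 128 mm over their backs; the gripper's body (75 mm by 188 mm) begins 65 mm behind the grasp point.
Start: joints at [-1.361, 0.13, 1.488, -0, 1.523, -0.085], TCP at [0.174, -0.574, 0.405] pointing down, gripper open.
Joint ranges: [-2.96, 2.96], [-0.89, 2.26], [0.02, 2.5], [-1.34, 4.48], [0, 2.73], [-2.66, 2.66]. Speed limits (rad/s): [2.39, 2.39, 2.79, 3.14, 3.14, 3.14].

## Interface

Orientations are given as a rotation vector (axis times angle).
In Python, from plant import robot, viewer, order gives the robot as it stands.
- The arm moves only by the tool apply_moves, never from a script. Its argument "deltas" is a list of rows, each a list of 3 entries, a list of its own where there are three numbers: the finger opening in mm, from 0 to 93, then the shift along the tool's x, y, z in mm, then the turn about the tool's z in rad. In form: [[grip, [dx, dy, dz], yaw], ...]. A call has 1 to 5 rows; each row shifts and turns the commanded pose from where the row before left it, along the tool's axes as they then stand; what a row does not reach is not made up. A row lasts 1/8 s, in which the tool goes at most 62.5 mm and 10.7 degrees, less where a joint would pass 70% of its speed; a pose out of reach is approached as far as the arm can. A call is refused whole if a number of a shift passes 62.5 or a number of a turn 0.188, either way. A call with a gripper value outside its range is refused whole. The fingers move at their own pace and stop on an object; "grip_force" is the grip in N (left out, the last holds). Time passes only in rows, so rows that do not move let the fingers close. It gives the time, the measured TCP pose, the force and the opening at its end, in the units of the state.
- robot.read_state(): the state, without advancing time (a new reading comes with each control period).
- viewer.read_camera(name): name is "side" or "top" or "wrist"; returns the picture (384x512x3 uint8, blue, green, red); there is no depth.
- viewer.get_calibration(name): a dict with "fx", "fy", "cx", "cy" (pixels), "distortion" ([k1, k2, p1, p2, k3] as OpenCV has them; the pictures are not rectified), "R" (3x3) and "t" (3): a world point X has camera coordinates R X + t. Camera axes: x right, y down, z forward; pixel columns grow to the right and rows downward; lengths in m; the calibration is good to about 2 mm. A picture is of the moment at which its call begins: read the wrist's pose just before it. get_calibration takes no time and is no camera call; for the wrist camera it gives the pose at the moment of the call.
- order.close_job(): hands the job in, once; it reports no verdict.
The state is a dict: "t": time; "q": joint angles; "dq": joint speeds; "joint_torque": joint torques, N m; "tool_pos": TCP position; "orientation": TCP orientation; "force": force on the tool from outside, world axes, zero at the start; "wrist_torque": the same for the moment, N m; "opening": finger opening in m.
Only numpy, scipy, OpenCV 4.12 (cv2) and the standard library are available. Lean on these libraries where they do the work, as an engineer would, in place of code of your own. Each camera call takes 0.05 s, during which the arm holds its last target. There are 200 camera calls.

## Working session

There is one attempt and no reset: what is moved stays moved. The work goes in short steps, Python scripts to look and compute and a tool call to move; the robot and the scene stay as the last step left them, time stands still between calls to the robot, and variables do not carry over. Pictures are saved under pics/ and viewed, about 8 in all and at most 12, crops included, and the job is handed in when it is done.

Besides the shell and the picture viewer there is one more tool, called after "Request:" as name([rows], argument=value, ...), one row to a line, values as JSON. apply_moves: Moves the arm, as the interface text tells. Its arguments: {"type":"object","properties":{"deltas":{"type":"array"},"grip_force":{"type":"number"}},"required":["deltas"]}

```bash
mkdir -p pics
python3 - <<'E'
from plant import robot, viewer, order
import cv2,numpy as np
for n in ("top","side"):
    cv2.imwrite(f"pics/{n}0.png",cv2.resize(viewer.read_camera(n),(800,600),interpolation=cv2.INTER_CUBIC))
    c=viewer.get_calibration(n);print(n,{k:np.round(v,3).tolist() for k,v in c.items()})
s=robot.read_state();print(s)
E
```

```text
top {'fx': 354.431, 'fy': 354.431, 'cx': 250.777, 'cy': 189.669, 'distortion': [-0.091, 0.0, 0.0, 0.0, 0.0], 'R': [[-0.07, -0.998, -0.004], [-0.973, 0.069, -0.219], [0.219, -0.012, -0.976]], 't': [0.046, 0.608, 0.693]}
side {'fx': 381.978, 'fy': 381.978, 'cx': 259.124, 'cy': 187.315, 'distortion': [-0.027, 0.0, 0.0, 0.0, 0.0], 'R': [[0.97, -0.242, 0.018], [-0.16, -0.693, -0.703], [0.183, 0.679, -0.711]], 't': [-0.56, 0.169, 0.675]}
{'t': 0.1, 'q': array([-1.36138904e+00,  1.31099924e-01,  1.48917346e+00,  2.42217809e-05,
        1.52301357e+00, -8.53702753e-02]), 'dq': array([ 0.00047013, -0.00313923, -0.00161977,  0.000193  ,  0.0030893 ,
        0.00058539]), 'joint_torque': array([ 1.73824606e-03, -5.61340642e+01, -4.93094623e+01,  7.70442816e-02,
        2.90929974e-02, -2.56273415e-05]), 'tool_pos': array([ 0.17431574, -0.57390304,  0.40378187]), 'orientation': array([-3.10585734e+00, -4.61110490e-01,  1.26952356e-04]), 'force': array([ 0.34611533, -0.13545588, -0.03061912]), 'wrist_torque': array([0.03200509, 0.01419805, 0.01304758]), 'opening': 0.09263663463058192}
```

View pics/top0.png

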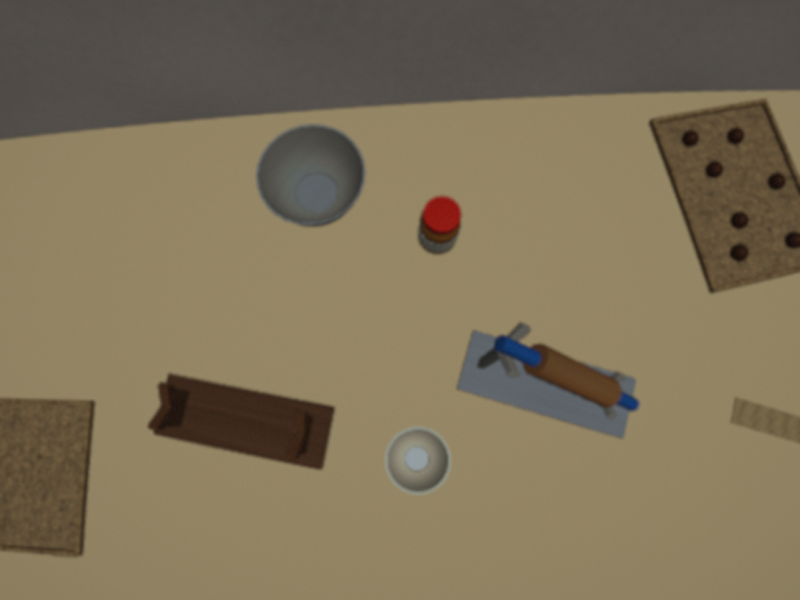

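View pics/side0.png

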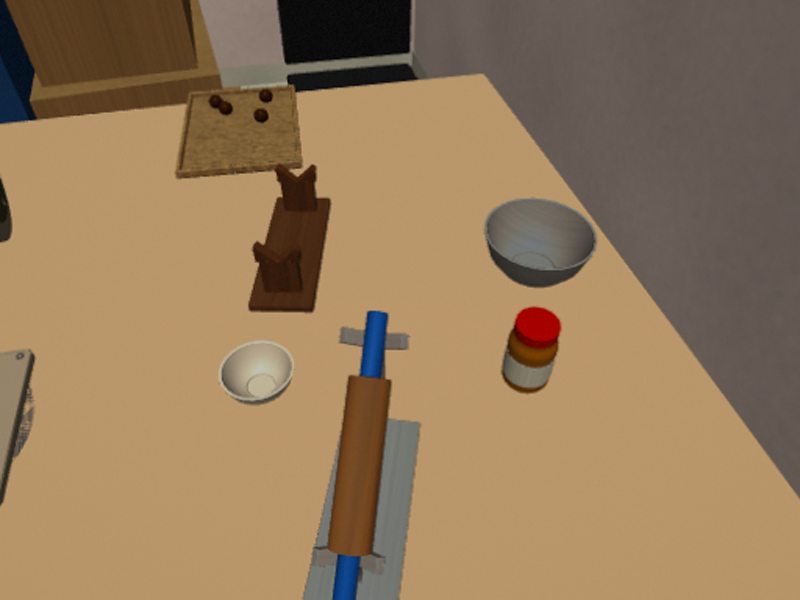

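Run:
```python
import cv2,numpy as np
from plant import viewer
t=viewer.read_camera("top");s=viewer.read_camera("side")
def crop(im,x,y,w,h,k): 
    c=cv2.resize(im[y:y+h,x:x+w],None,fx=k,fy=k,interpolation=cv2.INTER_CUBIC)
    return cv2.convertScaleAbs(c,alpha=1.6,beta=10)
# top: stand x 90-220,y 235-305 ; pin x 285-415,y 200-285
a=crop(t,90,235,130,70,6);b=crop(t,285,200,130,30+55,6)[:510]
cv2.imwrite("pics/c_stand_top.png",a); 
c=crop(s,150,100,70,100,6);d=crop(s,190,195,90,189,3)
cv2.imwrite("pics/c_side.png",np.hstack([c,np.pad(d,((0,33),(0,0),(0,0)))[:600]]) if True else 0)
cv2.imwrite("pics/c_pin_top.png",b)
```

```text
(no output)
```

View pics/c_stand_top.png

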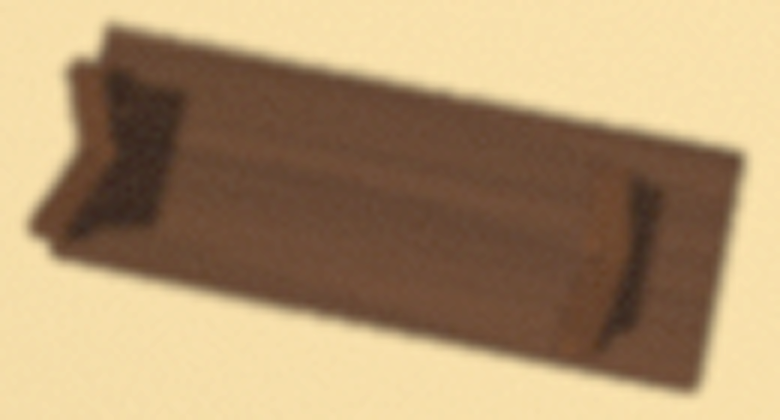

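View pics/c_pin_top.png

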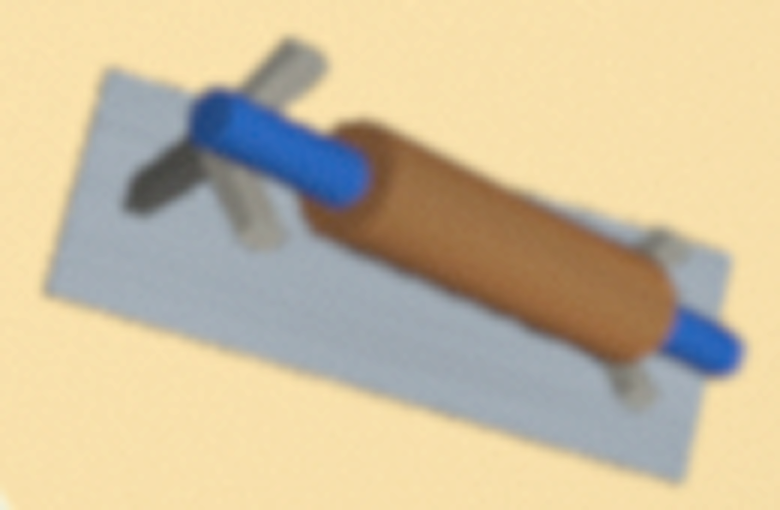

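View pics/c_side.png

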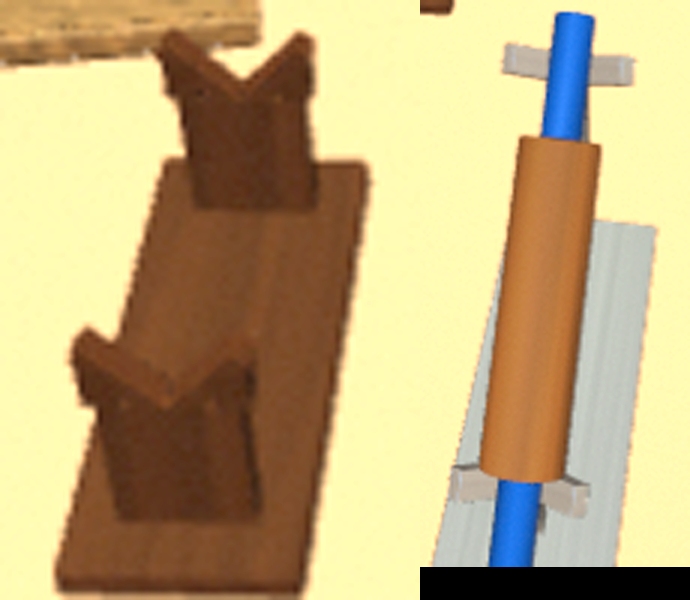

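```bash
cat > h.py <<'E'
import cv2,numpy as np
from scipy.optimize import least_squares
from plant import viewer
def proj(c,X):
    return cv2.projectPoints(np.asarray(X,float).reshape(-1,1,3),cv2.Rodrigues(c["R"])[0],c["t"],
      np.array([[c["fx"],0,c["cx"]],[0,c["fy"],c["cy"]],[0,0,1]]),np.array(c["distortion"]))[0][:,0]
def place(p,L):
    c,s=np.cos(p[2]),np.sin(p[2]); L=np.asarray(L,float)
    return np.c_[p[0]+c*L[:,0]-s*L[:,1],p[1]+s*L[:,0]+c*L[:,1],L[:,2]]
def fit(obs,p0):  # obs: list of (cal, local pts, pixels)
    f=lambda p:np.concatenate([(proj(c,place(p,L))-np.array(u)).ravel() for c,L,u in obs])
    r=least_squares(f,p0,loss="soft_l1"); return r.x,r.fun.reshape(-1,2)
E
python3 - <<'E'
from h import *
T=viewer.get_calibration("top");S=viewer.get_calibration("side")
a=lambda P,o,k,dx=0:(np.array(P,float)-[dx,0])/k+o
B=lambda z:[[.045,.125,z],[.045,-.125,z],[-.045,-.125,z],[-.045,.125,z]]
np.set_printoptions(precision=4,suppress=True)
ts=(T,B(.014)+[[.0255,.099,.096],[-.0255,.099,.096]],a([(107,25),(745,155),(697,390),(50,255),(75,65),(33,225)],[90,235],6))
ss=(S,[[0,-.099,.0705],[0,.085,.0705],[-.045,-.125,.014],[.045,.125,.014],[-.045,.125,.014]],a([(165,408),(243,98),(60,578),(370,162),(165,160)],[150,100],6))
for o in ([ts],[ss],[ts,ss]):
    p,r=fit(o,[.4,.2,0]);print("stand",p,r.round(1).tolist())
tr=(T,B(.008),a([(107,70),(733,257),(683,485),(45,293)],[285,200],6))
p,r=fit([tr],[.4,-.2,0]);print("rack",p,r.round(1).tolist())
ax=lambda s:[0,s*np.cos(.6109),.128+s*np.sin(.6109)]
up=lambda s,h:[0,s*np.cos(.6109)-h*np.sin(.6109),.128+s*np.sin(.6109)+h*np.cos(.6109)]
tp=(T,[ax(.135),ax(.075)],a([(213,120),(340,180)],[285,200],6))
sp=(S,[up(.135,.010),up(.075,.02),up(-.075,-.02)],a([(575,13),(560,142),(522,482)],[190,195],3,420))
for o in ([tp],[sp],[tp,sp],[tp,sp,tr]):
    p,r=fit(o,[.4,-.2,0]);print("pin",p,r.round(1).tolist())
E
```

```text
stand [ 0.4564  0.2248 -0.2571] [[0.1, -0.9], [1.0, -0.8], [0.6, 1.2], [-0.5, 0.4], [-0.8, 0.9], [-0.2, -0.8]]
stand [ 0.4599  0.2231 -0.2483] [[1.1, 0.6], [-0.3, 0.7], [-0.9, -0.2], [0.4, -0.5], [-0.2, -0.7]]
stand [ 0.458   0.2244 -0.2522] [[0.1, -1.4], [1.1, -1.8], [0.9, 0.1], [-0.3, -0.1], [-0.7, 0.3], [-0.0, -1.4], [-0.0, 0.3], [-0.9, 0.5], [-2.0, -0.6], [-0.2, -0.7], [-0.8, -1.0]]
rack [ 0.4774 -0.2129 -0.3681] [[-0.1, -0.5], [0.3, -0.3], [0.2, 0.4], [-0.4, 0.3]]
pin [ 0.478  -0.2131 -0.3638] [[-0.7, -0.1], [0.7, 0.1]]
pin [ 0.4789 -0.2168 -0.3875] [[0.4, 1.0], [-1.3, 0.6], [0.5, -4.6]]
pin [ 0.4786 -0.2153 -0.3772] [[0.8, -1.4], [2.0, -0.7], [-0.8, 0.2], [-2.2, -0.3], [0.4, -5.5]]
pin [ 0.4782 -0.2143 -0.3723] [[0.2, -0.8], [1.5, -0.3], [-1.6, -0.3], [-2.8, -0.8], [0.1, -6.1], [0.6, -1.1], [0.9, -0.4], [0.6, 0.2], [0.1, -0.4]]
```

```bash
cat > p.py <<'E'
import sys,math,numpy as np
from scipy.spatial.transform import Rotation as Ro
from plant import robot
def plan(x,y,z,h,n):
    s=robot.read_state();R=Ro.from_rotvec(s["orientation"]).as_matrix()
    h0=math.atan2(R[1,1],R[0,1]); P=np.array(s["tool_pos"]); d=np.array([x,y,z])-P
    yaw=-(h-h0)/n
    print("t %.2f"%s["t"],"pos",P.round(4),"h %.4f"%h0,"zaxis",R[:,2].round(4),"open %.4f"%s["opening"],"F",np.round(s["force"],2),"q",np.round(s["q"],2))
    for i in range(n):
        Y=h0-yaw*i; ty=np.array([math.cos(Y),math.sin(Y),0]); tz=np.array([0,0,-1.]); tx=np.cross(ty,tz)
        print([round(1000*float(d@a)/n,1) for a in (tx,ty,tz)],round(yaw,4))
if __name__=="__main__": plan(*map(float,sys.argv[1:5]),int(sys.argv[5]))
E
python3 p.py .478 -.214 .405 -.372 10
```

```text
t 0.20 pos [ 0.1743 -0.574   0.4041] h -1.2759 zaxis [-2.0e-04  1.1e-03 -1.0e+00] open 0.0932 F [-0.14  0.34 -0.85] q [-1.36  0.13  1.49 -0.    1.52 -0.09]
[39.5, -25.6, -0.1] -0.0904
[41.7, -21.9, -0.1] -0.0904
[43.5, -18.1, -0.1] -0.0904
[44.9, -14.1, -0.1] -0.0904
[46.0, -10.0, -0.1] -0.0904
[46.7, -5.8, -0.1] -0.0904
[47.1, -1.5, -0.1] -0.0904
[47.0, 2.7, -0.1] -0.0904
[46.6, 6.9, -0.1] -0.0904
[45.8, 11.1, -0.1] -0.0904
```

Request:
apply_moves([
  [93,[39.5,-25.6,0],-0.09],
  [93,[41.7,-21.9,0],-0.09],
  [93,[43.5,-18,0],-0.09],
  [93,[44.9,-14,0],-0.09],
  [93,[46,-10,0],-0.09],
], grip_force=25)

```text
t: 0.82
tool_pos: [0.3272, -0.3932, 0.4046]
orientation: [-2.925, -1.147, -0.0]
force: [0.4, 0.0, 1.2]
opening: 0.0928
```

Request:
apply_moves([
  [93,[46.7,-5.8,0],-0.09],
  [93,[47,-1.5,0],-0.09],
  [93,[47,2.7,0],-0.09],
  [93,[46.6,7,0],-0.09],
  [93,[46,11,0],-0.09],
])

```text
t: 1.45
tool_pos: [0.4795, -0.2134, 0.4047]
orientation: [2.595, 1.771, 0.0]
force: [0.2, -1.0, -0.3]
opening: 0.0927
```

Request:
apply_moves([
  [93,[0,0,0],0],
  [93,[0,0,0],0],
])

```text
t: 1.7
tool_pos: [0.4785, -0.2149, 0.4045]
orientation: [-2.597, -1.767, 0.001]
force: [0.2, -0.4, 1.3]
opening: 0.0931
```

```bash
python3 p.py .478 -.214 .295 -.372 6
python3 - <<'E'
from h import *
c=viewer.get_calibration("wrist");im=viewer.read_camera("wrist")
ax=lambda s:[0,s*np.cos(.6109),.128+s*np.sin(.6109)]
u=proj(c,place([.478,-.214,-.372],[ax(s) for s in(-.075,0,.075)]));print(u)
im=im.copy()
for q in u: cv2.drawMarker(im,tuple(int(round(v)) for v in q),(0,255,0),0,10,1)
cv2.imwrite("pics/w1.png",cv2.resize(im,(800,600)))
E
```

```text
t 1.70 pos [ 0.4785 -0.2149  0.4045] h -0.3762 zaxis [-7.e-04 -2.e-04 -1.e+00] open 0.0931 F [ 0.21 -0.43  1.27] q [-0.52 -0.07  1.7  -0.    1.52 -0.14]
[0.1, -0.1, 18.3] -0.0007
[0.1, -0.1, 18.3] -0.0007
[0.1, -0.1, 18.3] -0.0007
[0.1, -0.1, 18.3] -0.0007
[0.1, -0.1, 18.3] -0.0007
[0.1, -0.1, 18.3] -0.0007
[[261.63788165 236.77127812]
 [261.29456445 196.65788474]
 [260.75874224 133.98255801]]
```

View pics/w1.png

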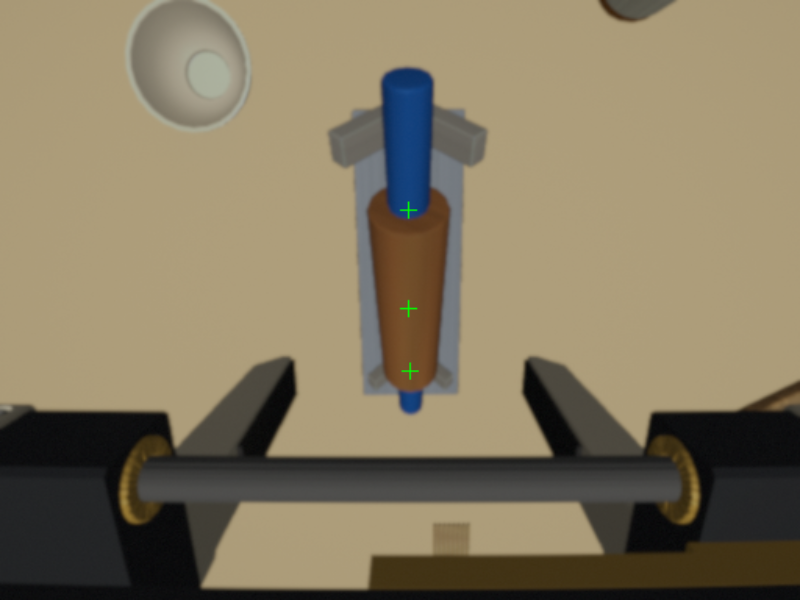

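Run:
```python
from h import *
c=viewer.get_calibration("wrist");print(-np.array(c["R"]).T@c["t"], c["R"][2])
```

```text
[ 0.50713978 -0.14166777  0.38437217] [-0.10680723 -0.2678002  -0.95753604]
```

Request:
apply_moves([
  [93,[0,0,25],0],
  [93,[0,0,25],0],
  [93,[0,0,25],0],
  [93,[0,0,20],0],
  [93,[0,0,14],0],
])

```text
t: 2.38
tool_pos: [0.4778, -0.2158, 0.2947]
orientation: [-2.599, -1.763, 0.001]
force: [-0.1, 0.6, 0.2]
opening: 0.0929
```

Request:
apply_moves([
  [70,[0,0,0],0],
  [50,[0,0,0],0],
  [36,[0,0,0],0],
  [36,[0,0,0],0],
  [36,[0,0,0],0],
], grip_force=25)

```text
t: 3.0
tool_pos: [0.4789, -0.2148, 0.2961]
orientation: [2.597, 1.767, 0.0]
force: [0.2, 0.8, -0.0]
opening: 0.0474
```

```bash
python3 p.py .478 -.214 .295 -.372 1
```

```text
t 3.00 pos [ 0.4789 -0.2148  0.2961] h -0.3759 zaxis [ 5.e-04 -3.e-04 -1.e+00] open 0.0474 F [ 0.2   0.81 -0.02] q [-0.52  0.01  1.82  0.    1.31 -0.14]
[0.4, -1.1, 1.1] -0.0039
```

Request:
apply_moves([
  [20,[0,0,0],0],
  [20,[0,0,0],0],
  [20,[0,0,0],0],
  [20,[0,0,0],0],
], grip_force=25)

```text
t: 3.5
tool_pos: [0.4787, -0.2147, 0.2959]
orientation: [-2.597, -1.767, 0.0]
force: [-2.6, 2.3, 3.1]
opening: 0.0394
```

Request:
apply_moves([
  [20,[0,0,-2],0],
  [20,[0,0,-4],0],
  [20,[0,0,-8],0],
  [20,[0,0,-10],0],
  [20,[0,0,0],0],
])

```text
t: 4.12
tool_pos: [0.4792, -0.2151, 0.3213]
orientation: [2.596, 1.766, 0.002]
force: [0.1, 0.2, -1.0]
opening: 0.0395
```

Request:
apply_moves([
  [20,[0,0,-20],0],
  [20,[0,0,-25],0],
  [20,[0,0,-30],0],
  [20,[0,0,-20],0],
])

```text
t: 4.62
tool_pos: [0.4789, -0.2149, 0.4163]
orientation: [2.596, 1.766, 0.001]
force: [-0.7, 0.2, -1.8]
opening: 0.0393
```

```bash
python3 p.py .457 .2215 .42 -.252 15
```

```text
t 4.62 pos [ 0.4789 -0.2149  0.4163] h -0.3760 zaxis [ 1.3e-03 -7.0e-04 -1.0e+00] open 0.0393 F [-0.65  0.19 -1.83] q [-0.52 -0.08  1.68 -0.    1.54 -0.14]
[26.5, -12.0, -0.2] -0.0083
[26.6, -11.8, -0.2] -0.0083
[26.7, -11.6, -0.2] -0.0083
[26.8, -11.4, -0.2] -0.0083
[26.9, -11.2, -0.2] -0.0083
[27.0, -10.9, -0.2] -0.0083
[27.1, -10.7, -0.2] -0.0083
[27.2, -10.5, -0.2] -0.0083
[27.3, -10.3, -0.2] -0.0083
[27.3, -10.0, -0.2] -0.0083
[27.4, -9.8, -0.2] -0.0083
[27.5, -9.6, -0.2] -0.0083
[27.6, -9.4, -0.2] -0.0083
[27.7, -9.1, -0.2] -0.0083
[27.7, -8.9, -0.2] -0.0083
```

Request:
apply_moves([
  [20,[15,-7,0],-0.008],
  [20,[26,-12,0],-0.008],
  [20,[27,-11.6,0],-0.008],
  [20,[27,-11.4,0],-0.008],
  [20,[27,-11,0],-0.008],
])

```text
t: 5.25
tool_pos: [0.4712, -0.08, 0.4129]
orientation: [-2.559, -1.819, 0.002]
force: [0.2, 0.4, -1.3]
opening: 0.0394
```

Request:
apply_moves([
  [20,[27,-11,0],-0.008],
  [20,[27,-10.7,0],-0.008],
  [20,[27,-10.5,0],-0.008],
  [20,[27,-10.3,0],-0.008],
  [20,[27,-10,0],-0.008],
])

```text
t: 5.88
tool_pos: [0.4636, 0.0645, 0.4129]
orientation: [-2.522, -1.87, 0.003]
force: [0.3, 0.4, -1.2]
opening: 0.0393
```

Request:
apply_moves([
  [20,[27.5,-10,0],-0.008],
  [20,[27.5,-9.6,0],-0.008],
  [20,[27.5,-9.4,0],-0.008],
  [20,[27,-9,0],-0.008],
  [20,[15,-5,0],-0.008],
])

```text
t: 6.5
tool_pos: [0.4568, 0.1959, 0.4131]
orientation: [-2.484, -1.922, 0.003]
force: [1.1, 0.4, -2.1]
opening: 0.0396
```

```bash
python3 p.py .457 .2215 .42 -.252 2
```

```text
t 6.50 pos [0.4568 0.1959 0.4131] h -0.2538 zaxis [-2.4e-03 -4.0e-04 -1.0e+00] open 0.0396 F [ 1.12  0.37 -2.11] q [ 0.3  -0.15  1.75  0.    1.54  0.56]
[12.4, -3.1, -3.4] -0.0009
[12.4, -3.1, -3.4] -0.0009
```

Request:
apply_moves([
  [20,[12.5,-3,0],0],
  [20,[12.5,-3,0],0],
  [20,[0,0,0],0],
])

```text
t: 6.88
tool_pos: [0.4584, 0.2204, 0.4146]
orientation: [-2.486, -1.92, 0.0]
force: [0.6, -0.5, -1.0]
opening: 0.0399
```

```bash
cat > look.py <<'E'
import sys
from h import *
from p import plan
plan(.457,.2215,.252,-.252,1)
n=sys.argv[1]
cw=viewer.get_calibration("wrist");W=viewer.read_camera("wrist").copy()
cs=viewer.get_calibration("side");S=viewer.read_camera("side").copy()
st=[.458,.2244,-.252]
L=[[x,y,.096] for x in(-.0255,.0255) for y in(-.099,-.085,.085,.099)]+[[0,y,.0705] for y in(-.099,.085)]
def mark(im,c,k):
    im=cv2.resize(im,None,fx=k,fy=k,interpolation=cv2.INTER_CUBIC)
    for u in proj(c,place(st,L))*k: cv2.circle(im,tuple(int(round(v)) for v in u),2,(0,255,0),-1)
    return cv2.convertScaleAbs(im,alpha=1.4,beta=5)
w=mark(W,cw,1); s=mark(S,cs,2)[100:600-0,200:560]
np.save(f"pics/{n}.npy",W)
w=cv2.resize(w,None,fx=.86,fy=.86)
H=max(w.shape[0],s.shape[0]); f=lambda i:np.pad(i,((0,H-i.shape[0]),(0,0),(0,0)))
cv2.imwrite(f"pics/{n}.png",np.hstack([f(w),f(s)]))
E
python3 look.py l1
```

```text
t 6.88 pos [0.4584 0.2204 0.4146] h -0.2555 zaxis [-2.e-04 -0.e+00 -1.e+00] open 0.0399 F [ 0.58 -0.54 -1.04] q [ 0.35 -0.12  1.72  0.    1.54  0.6 ]
[0.7, -1.7, 162.6] -0.0035
```

View pics/l1.png

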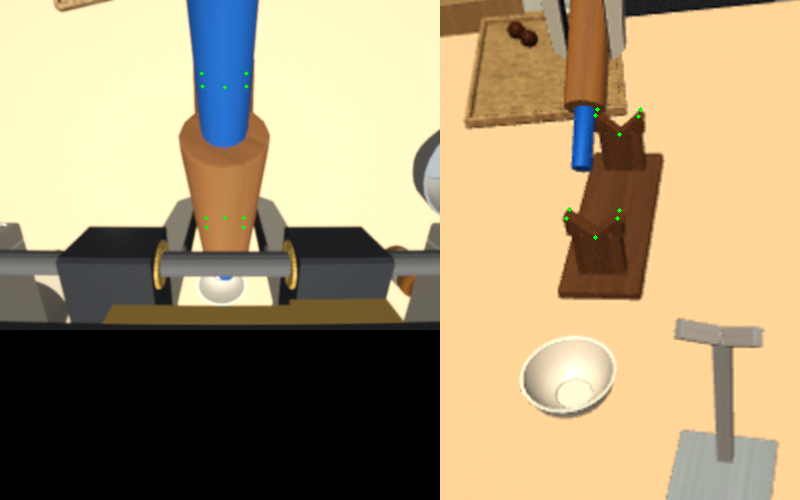

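Request:
apply_moves([
  [20,[0,-1,15],0],
  [20,[0,0,22],0],
  [20,[0,0,22],0],
  [20,[0,0,15],0],
  [20,[0,0,8],0],
], grip_force=15)

```text
t: 7.6
tool_pos: [0.4571, 0.2199, 0.3313]
orientation: [-2.487, -1.919, 0.003]
force: [0.4, -0.4, -1.5]
opening: 0.0394
```

Request:
apply_moves([
  [20,[0,0,0],0],
  [20,[0,0,0],0],
])

```text
t: 7.85
tool_pos: [0.4578, 0.2203, 0.3336]
orientation: [2.487, 1.919, 0.002]
force: [-0.0, 0.3, -2.1]
opening: 0.0396
```

```bash
python3 look.py l2
```

```text
t 7.85 pos [0.4578 0.2203 0.3336] h -0.2560 zaxis [ 1.3e-03  5.0e-04 -1.0e+00] open 0.0396 F [-0.02  0.27 -2.11] q [ 0.35 -0.08  1.83 -0.    1.39  0.6 ]
[0.9, -1.0, 81.6] -0.004
```

View pics/l2.png

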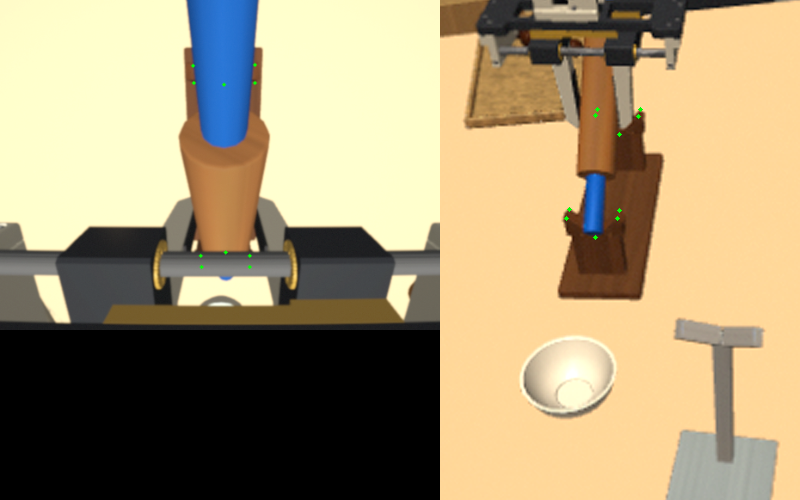

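Request:
apply_moves([
  [20,[0,0,4],0],
  [20,[0,0,4],0],
  [20,[0,0,4],0],
  [20,[0,0,4],0],
  [20,[0,0,0],0],
])

```text
t: 8.57
tool_pos: [0.4572, 0.2201, 0.3161]
orientation: [-2.487, -1.92, 0.002]
force: [-1.1, -0.5, -2.1]
opening: 0.0397
```

Request:
apply_moves([
  [20,[0,0,3],0],
  [20,[0,0,3],0],
  [20,[0,0,3],0],
  [20,[0,0,0],0],
])

```text
t: 9.07
tool_pos: [0.4573, 0.2201, 0.3073]
orientation: [-2.487, -1.92, 0.001]
force: [-1.1, -0.1, -1.5]
opening: 0.0399
```

Request:
apply_moves([
  [20,[0,0,4],0],
  [20,[0,0,4],0],
  [20,[0,0,4],0],
  [20,[0,0,0],0],
])

```text
t: 9.57
tool_pos: [0.4573, 0.2201, 0.2951]
orientation: [-2.487, -1.92, 0.002]
force: [-1.4, -0.1, -1.2]
opening: 0.0395
```

```bash
python3 look.py l3
```

```text
t 9.57 pos [0.4573 0.2201 0.2951] h -0.2560 zaxis [-8.e-04 -5.e-04 -1.e+00] open 0.0395 F [-1.43 -0.11 -1.25] q [ 0.35 -0.04  1.87 -0.    1.31  0.6 ]
[1.3, -0.6, 43.1] -0.004
```

View pics/l3.png

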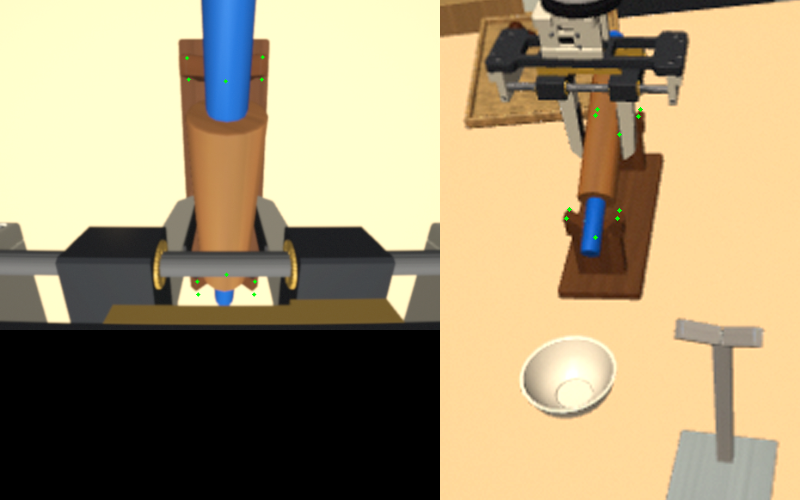

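Request:
apply_moves([
  [20,[0,0,4],0],
  [20,[0,0,4],0],
  [20,[0,0,4],0],
  [20,[0,0,4],0],
  [20,[0,0,0],0],
])

```text
t: 10.3
tool_pos: [0.4573, 0.2201, 0.2792]
orientation: [-2.487, -1.92, 0.001]
force: [-1.3, -0.3, -1.8]
opening: 0.0397
```

Request:
apply_moves([
  [20,[0,0,4],0],
  [20,[0,0,4],0],
  [20,[0,0,4],0],
  [20,[0,0,4],0],
  [20,[0,0,0],0],
])

```text
t: 10.92
tool_pos: [0.4573, 0.2201, 0.2633]
orientation: [-2.487, -1.92, 0.001]
force: [0.0, -0.6, -0.9]
opening: 0.0395
```

Request:
apply_moves([
  [20,[0,0,2],0],
  [20,[0,0,2],0],
  [20,[0,0,2],0],
  [20,[0,0,2],0],
  [20,[0,0,0],0],
])

```text
t: 11.55
tool_pos: [0.4574, 0.2204, 0.2564]
orientation: [-2.486, -1.92, 0.0]
force: [-5.2, 0.4, 6.0]
opening: 0.0395
```

```bash
python3 look.py l4
```

```text
t 11.55 pos [0.4574 0.2204 0.2564] h -0.2558 zaxis [-1.e-04  1.e-04 -1.e+00] open 0.0395 F [-5.21  0.43  6.02] q [0.35 0.01 1.9  0.   1.24 0.6 ]
[1.0, -0.7, 4.4] -0.0038
```

View pics/l4.png

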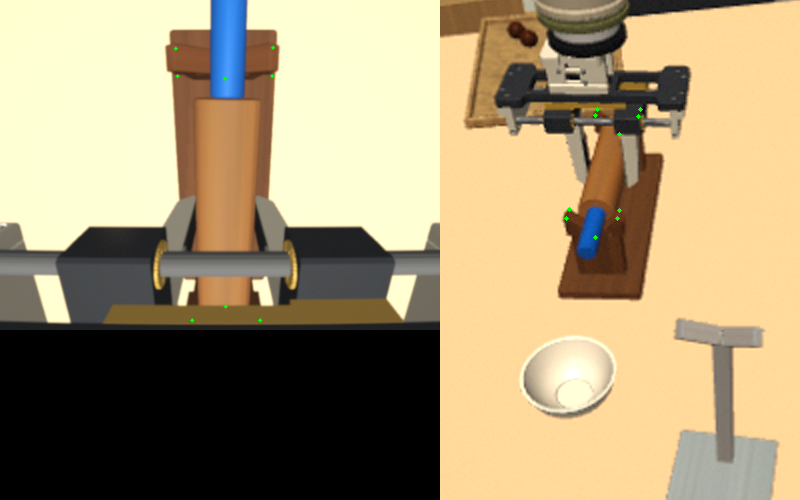

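Request:
apply_moves([
  [20,[0,-1,0],0],
  [20,[0,-1,0],0],
  [20,[0,0,0],0],
])

```text
t: 12.02
tool_pos: [0.4557, 0.2208, 0.2558]
orientation: [2.486, 1.92, 0.001]
force: [1.6, 0.3, -0.6]
opening: 0.0396
```

Request:
apply_moves([
  [20,[0,0,1],0],
  [20,[0,0,1],0],
  [20,[0,0,0],0],
])

```text
t: 12.4
tool_pos: [0.4559, 0.2208, 0.2551]
orientation: [2.486, 1.919, 0.002]
force: [-2.2, -2.7, 9.9]
opening: 0.0396
```

Request:
apply_moves([
  [20,[0,-0.5,-1],0],
  [20,[0,0,0],0],
  [20,[0,0,0],0],
], grip_force=4)

```text
t: 12.78
tool_pos: [0.4554, 0.2209, 0.2551]
orientation: [2.486, 1.919, 0.002]
force: [4.8, -0.9, 3.4]
opening: 0.0397
```

Run:
```python
from h import *
from p import plan
plan(.457,.2215,.252,-.252,1)
cw=viewer.get_calibration("wrist");W=viewer.read_camera("wrist")
cs=viewer.get_calibration("side");S=viewer.read_camera("side").copy()
import numpy as np
pl=[0.4565,.2225,-.252]
k=5
s=cv2.resize(S,None,fx=k,fy=k,interpolation=cv2.INTER_CUBIC)
for y in(-.135,.135):
  for z in(.075,.095):
    u=proj(cs,place(pl,[[0,y,z]]))[0]*k; cv2.circle(s,tuple(int(round(v)) for v in u),2,(0,255,0),-1)
s=s[90*k:175*k,160*k:220*k][:500]
w=cv2.convertScaleAbs(cv2.resize(W[0:200,140:370],None,fx=2.1,fy=2.1,interpolation=cv2.INTER_CUBIC),alpha=1.3)
f=lambda i:np.pad(i,((0,500-i.shape[0]),(0,0),(0,0)))
cv2.imwrite("pics/l5.png",np.hstack([f(w),f(cv2.convertScaleAbs(s,alpha=1.4))]))
```

```text
t 12.78 pos [0.4554 0.2209 0.2551] h -0.2562 zaxis [ 1.3e-03  2.0e-04 -1.0e+00] open 0.0397 F [ 4.81 -0.85  3.44] q [ 0.35  0.    1.9  -0.    1.23  0.61]
[1.0, 1.4, 3.1] -0.0042
```

View pics/l5.png

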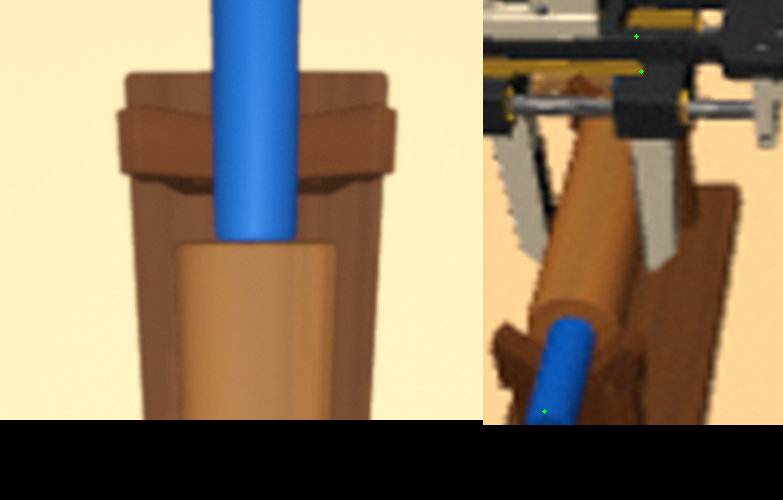

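Request:
apply_moves([
  [20,[0,0.5,0],0],
  [20,[0,0,0.5],0],
  [20,[0,0,0],0],
], grip_force=3)

```text
t: 13.25
tool_pos: [0.4557, 0.2208, 0.2543]
orientation: [2.487, 1.919, 0.001]
force: [5.1, -1.3, 1.7]
opening: 0.0401
```

Run:
```python
from h import *
from p import plan
plan(.457,.2215,.252,-.252,1)
c=viewer.get_calibration("wrist");W=viewer.read_camera("wrist")
hsv=cv2.cvtColor(W,cv2.COLOR_BGR2HSV)
blue=cv2.inRange(hsv,(100,120,40),(130,255,255))
rows=[5,30,55,80,100];ob=[]
for r in rows:
    x=np.where(blue[r])[0]; ob.append((x.min()-.5,x.max()+.5)); 
print("blue",ob,"last blue row",np.where(blue[:200].any(1))[0].max())
# predict: silhouette of handle for tilt a, centre height zc
C=-np.array(c["R"]).T@c["t"]
th=np.linspace(0,2*np.pi,181)
def sil(a,zc,dx):
    out=[]
    y=np.linspace(.075,.135,61)
    L=np.array([[.01*np.cos(t)+dx, yy*np.cos(a)-.01*np.sin(t)*np.sin(a), zc+yy*np.sin(a)+.01*np.sin(t)*np.cos(a)] for yy in y for t in th])
    u=proj(c,place([.4557,.2215,-.254],L))
    for r in rows:
        m=abs(u[:,1]-r)<2.5; out.append((u[m,0].min(),u[m,0].max()) if m.any() else (np.nan,)*2)
    return np.array(out), proj(c,place([.4557,.2215,-.254],[[0,.075*np.cos(a)-.01*np.sin(a),zc+.075*np.sin(a)+.01*np.cos(a)]]))[0]
for a in(-3,0,3,6):
    o,e=sil(np.radians(a),.085,0);print(a,np.diff(o,axis=1).ravel().round(1),o.mean(1).round(1),"barrel-end row",e.round(1))
print("obs",np.diff(ob,axis=1).ravel(),np.mean(ob,axis=1))
```

```text
t 13.25 pos [0.4557 0.2208 0.2543] h -0.2560 zaxis [ 7.e-04  1.e-04 -1.e+00] open 0.0401 F [ 5.12 -1.26  1.72] q [ 0.35  0.01  1.9  -0.    1.23  0.61]
[1.0, 1.1, 2.3] -0.004
blue [(np.float64(241.5), np.float64(281.5)), (np.float64(241.5), np.float64(280.5)), (np.float64(241.5), np.float64(281.5)), (np.float64(241.5), np.float64(281.5)), (np.float64(241.5), np.float64(280.5))] last blue row 114
-3 [41.8 41.1 40.4 39.7 39.1] [261.4 261.4 261.5 261.6 261.6] barrel-end row [261.7 116.7]
0 [43.6 42.7 41.9 40.9 40.2] [261.4 261.4 261.5 261.6 261.6] barrel-end row [261.7 117.8]
3 [45.6 44.5 43.5 42.4 41.5] [261.4 261.4 261.5 261.6 261.6] barrel-end row [261.7 119.5]
6 [47.7 46.4 45.1 43.8 42.7] [261.4 261.5 261.5 261.6 261.6] barrel-end row [261.7 121.7]
obs [40. 39. 40. 40. 39.] [261.5 261.  261.5 261.5 261. ]
```

Request:
apply_moves([
  [20,[0,0.7,0],0],
  [20,[0,0,0],0],
])

```text
t: 13.55
tool_pos: [0.456, 0.2207, 0.2542]
orientation: [-2.486, -1.919, 0.0]
force: [2.1, 0.7, 3.3]
opening: 0.0398
```

Run:
```python
from h import *
cs=viewer.get_calibration("side");S=viewer.read_camera("side")
ct=viewer.get_calibration("top");T=viewer.read_camera("top")
th=np.linspace(0,2*np.pi,40,endpoint=False)
def circ(y,r,a,zc): return [[r*np.cos(t),y*np.cos(a)-r*np.sin(t)*np.sin(a),zc+y*np.sin(a)+r*np.sin(t)*np.cos(a)] for t in th]
def ov(im,c,k,x,y,w,h,draw):
    o=cv2.convertScaleAbs(cv2.resize(im,None,fx=k,fy=k,interpolation=cv2.INTER_CUBIC),alpha=1.4,beta=8)
    if draw:
      for yy,r in((-.135,.01),(-.075,.02),(.135,.01)):
        u=proj(c,place([.456,.222,-.253],circ(yy,r,0,.085)))*k
        cv2.polylines(o,[np.int32(u.round())],True,(0,255,0),1)
    return o[y*k:(y+h)*k,x*k:(x+w)*k]
a=ov(S,cs,7,160,130,56,42,False);b=ov(S,cs,7,160,130,56,42,True)
d=ov(T,ct,5,90,235,150,60,True)
a=np.hstack([a,b]);d=np.pad(d,((0,0),(0,a.shape[1]-d.shape[1]),(0,0)))
cv2.imwrite("pics/l6.png",np.vstack([a,d])[:600]);print(a.shape,d.shape)
for n,c,I in(("side",cs,S),("top",ct,T)):
    m=cv2.inRange(cv2.cvtColor(I,cv2.COLOR_BGR2HSV),(100,120,40),(130,255,255))
    nn,_,st,ce=cv2.connectedComponentsWithStats(m)
    for i in range(1,nn):
        if st[i,4]>15: print(n,st[i],ce[i].round(1))
    for aa in (-5,-2,0,2,5):
        al=np.radians(aa);zc=.085-.092*np.tan(al)
        print(aa,[proj(c,place([.456,.222,-.253],circ(y,.01,al,zc))).mean(0).round(1).tolist() for y in(-.135,.135)])
```

```text
(294, 784, 3) (300, 784, 3)
side [  0  36  19  43 427] [ 6.  62.8]
side [169 154  13  26 231] [175.2 166.3]
-5 [[171.2, 168.6], [191.1, 102.3]]
-2 [[172.1, 173.2], [191.1, 101.4]]
0 [[172.6, 176.2], [191.0, 100.9]]
2 [[173.2, 179.0], [190.9, 100.3]]
5 [[174.1, 183.1], [190.8, 99.7]]
top [183 273  29  14 273] [196.9 279.5]
-5 [[211.9, 282.7], [86.7, 256.2]]
-2 [[212.8, 282.5], [86.0, 256.2]]
0 [[213.3, 282.4], [85.7, 256.1]]
2 [[213.6, 282.2], [85.4, 256.1]]
5 [[214.1, 282.0], [85.1, 256.1]]
```

View pics/l6.png

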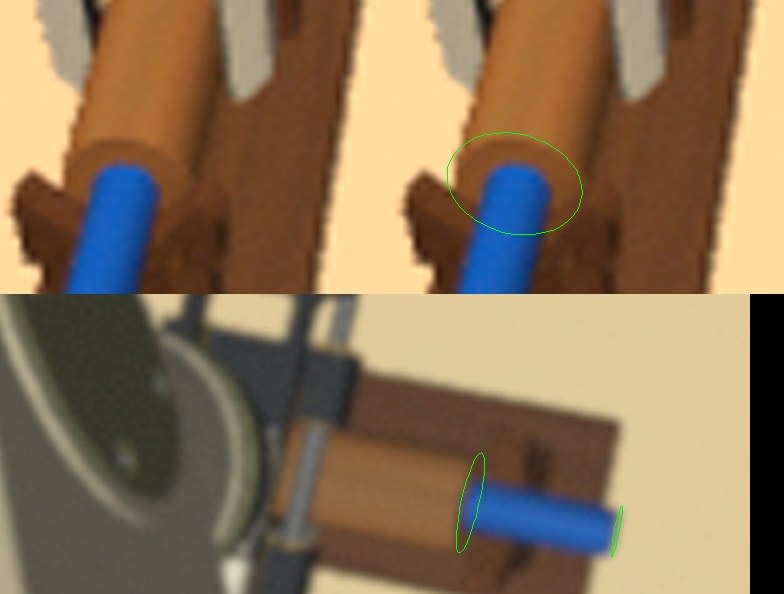

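Request:
apply_moves([
  [41,[0,0,0],0],
  [44,[0,0,0],0],
  [50,[0,0,0],0],
  [60,[0,0,0],0],
  [75,[0,0,0],0],
])

```text
t: 14.28
tool_pos: [0.4561, 0.2206, 0.2541]
orientation: [-2.487, -1.92, 0.0]
force: [0.3, 0.4, -0.1]
opening: 0.0654
```

Request:
apply_moves([
  [75,[0,0,0],0],
  [75,[0,0,0],0],
  [75,[0,0,-5],0],
  [75,[0,0,-15],0],
  [75,[0,0,-25],0],
])

```text
t: 14.9
tool_pos: [0.4559, 0.2205, 0.2999]
orientation: [-2.487, -1.919, 0.002]
force: [0.7, -0.1, 0.3]
opening: 0.075
```

Request:
apply_moves([
  [75,[0,0,-40],0],
  [75,[0,0,-50],0],
  [75,[-40,0,-30],0],
  [75,[-50,0,0],0],
  [75,[-50,0,0],0],
])

```text
t: 15.52
tool_pos: [0.4202, 0.0841, 0.4213]
orientation: [2.484, 1.92, 0.004]
force: [1.1, -0.7, 0.3]
opening: 0.0748
```

```bash
cat > fin.py <<'E'
from h import *
from p import plan
plan(.457,.2215,.252,-.252,1)
cs=viewer.get_calibration("side");S=viewer.read_camera("side");ct=viewer.get_calibration("top");T=viewer.read_camera("top")
for n,c,I in(("side",cs,S),("top",ct,T)):
    m=cv2.inRange(cv2.cvtColor(I,cv2.COLOR_BGR2HSV),(100,120,40),(130,255,255))
    nn,_,st,ce=cv2.connectedComponentsWithStats(m)
    for i in range(1,nn):
        if st[i,4]>15: print(n,st[i],ce[i].round(1))
    print([proj(c,place([.456,.225,-.253],[[0,y,.085]]))[0].round(1).tolist() for y in(-.105,.105)])
a=cv2.resize(S[60:200,120:260],(560,560),interpolation=cv2.INTER_CUBIC)
cv2.imwrite("pics/fin.png",a)
E
python3 fin.py
```

```text
t 15.53 pos [0.4202 0.0841 0.4213] h -0.2550 zaxis [ 3.1e-03  1.0e-04 -1.0e+00] open 0.0748 F [ 1.11 -0.66  0.27] q [ 0.08 -0.36  1.91 -0.    1.59  0.33]
[142.3, 1.0, 169.3] -0.003
side [  0  36  19  43 425] [ 5.9 62.8]
side [191  98   4  12  34] [192.1 103.1]
side [169 154  13  26 233] [175.1 166.3]
[[175.0, 165.0], [189.2, 107.0]]
[[197.1, 279.6], [97.8, 259.1]]
```

Request:
apply_moves([
  [75,[-50,0,0],0],
  [75,[-50,0,0],0],
  [75,[-40,0,0],0],
  [75,[0,0,0],0],
  [75,[0,0,0],0],
])

```text
t: 16.25
tool_pos: [0.3855, -0.0498, 0.4199]
orientation: [2.487, 1.919, 0.002]
force: [-0.2, 0.2, 0.4]
opening: 0.0749
```

```bash
python3 fin.py
```

```text
t 16.25 pos [ 0.3855 -0.0498  0.4199] h -0.2564 zaxis [ 1.1e-03  4.0e-04 -1.0e+00] open 0.0749 F [-0.19  0.24  0.39] q [-0.26 -0.48  2.    0.    1.62 -0.  ]
[280.5, 0.4, 167.9] -0.0044
side [  0  36  19  43 428] [ 6.  62.8]
side [171 154  11  26 117] [177.3 166.4]
[[175.0, 165.0], [189.2, 107.0]]
top [ 85 253  25  13 194] [ 97.4 258.7]
top [183 273  29  14 272] [196.9 279.4]
[[197.1, 279.6], [97.8, 259.1]]
```

```bash
python3 -c "
from plant import order
print(order.close_job())"
```

```text
the job is handed in; nothing more can be done
None
```

The rolling pin is in the stand with one blue handle in each V notch, and the job was handed in at about 16 s of the 43 s allowed.

**How it was done:** I gripped the pin mid-barrel and lifted it off the rack still tilted at 35°. I set the low handle in its notch and lowered slowly so the pin turned level in the grip. On the way down the far handle touched the side of its notch, so I shifted the pin about 1 to 2 mm sideways. I opened the fingers only once both handles were down.

**Last checks:**
- **Position:** in the top camera both handles lie within about 0.5 px of where a level, seated pin should appear, with the pin about 3 mm along the notches from where I had aimed (10 mm of play each way).
- **Stillness:** the near handle's image did not move when I let go, nor as the arm backed away.
- **Contact:** the highest force I read while lowering was about 10 N, and the tool force is near zero with the gripper clear.

**Unsure:**
- **Levelness:** one rough check disagreed. The handle's width in the wrist picture hinted at a few degrees of tilt, but that measurement is coarse, and the side and top views and the firm contact all pointed to level.
- **Final view:** the last picture could not be viewed because the 12-picture limit was reached, so the final check rests on numbers only.
- **Bowl, jar and dish:** I did not measure them at the end. My planned moves kept the arm clear of all three, and nothing suggested I touched them.

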